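Run a fingertip up the heat slider of an induction hob

ROBOT

A 6-joint arm with a two-finger parallel gripper is mounted at the origin on the work surface. World frame = base frame: x ahead of the robot, y to its left, z up, the work surface at z = 0. Lengths are in m, angles in rad, forces in N, time in s.
With the tool pointing down it reaches from about 0.375 to 0.9 m from the base axis. Payload 3.1 kg.
Tool frame: the origin (TCP) lies at the very end of the fingers, on their centre line; the grasp point (between the pads) lies 19 mm behind it (robot.hold_point_z is the z of the grasp point in the tool frame, in m); z points along the fingers, y is the direction in which the jaws open and shut (so a half turn about z gives the same grasp; the last joint's range is limited). The gripper opens to 87 mm and grips with 3 to 60 N. Pads are 19 mm wide; open, the fingers measure 117 mm over their backs; the gripper's body (75 mm by 190 mm) begins 51 mm behind the grasp point.
Start: joints at [-1.438, 0.527, 1.433, -0, 1.181, -0.178], TCP at [0.192, -0.595, 0.223] pointing down, gripper open.
Joint ranges: [-3.08, 3.08], [-0.75, 2.2], [0.22, 2.44], [-1.43, 4.57], [0, 2.65], [-2.85, 2.85]. Speed limits (rad/s): [2.79, 2.79, 3.14, 3.14, 3.14, 3.14].

INTERFACE

Orientations are given as a unit quaternion [x, y, z, w].
In Python, from rig import robot, viewer, spotter gives the robot as it stands.
- The arm moves only by the shell command python3 -m crank 'ROWS' [FORCE]. ROWS is text: rows parted by semicolons, each of 7 numbers parted by spaces: the turn, a rotation vector about the tool's x, y, z in units of 5 degrees (1.0 is 5 degrees), then the shift along the tool's x, y, z in units of 40 mm (1.0 is 40 mm), then the gripper's target within -1 to 1 (shut at 1, half-way at 0, fully open at -1). A call has 1 to 5 rows; each row shifts and turns the pose as measured when the row begins, along the tool's axes as they then stand; what a row does not reach is not made up. A row lasts 1/8 s, in which the tool goes at most 62.5 mm and 10.7 degrees, less where a joint would pass 70% of its speed; a pose out of reach is approached as far as the arm can. A call is refused whole if a number of a shift passes 1 or a number of a turn 1, either way. A call with a gripper value outside its range is refused whole. The fingers move at their own pace and stop on an object; FORCE is the grip in N (left out, the last holds). Time passes only in rows, so rows that do not move let the fingers close. It gives the time, the measured TCP pose, the force and the opening at its end, in the units of the state.
- robot.get_obs(): the state, without advancing time (a new reading comes with each control period).
- viewer.camera(name): name is "side" or "top"; returns a dict with "img" (420x560x3 uint8, red, green, blue), "camera_matrix" (3x3 intrinsics, pixels), "xyz" and "attitude" of the camera in the world. Camera axes: x right, y down, z forward; pixel columns grow to the right and rows downward; lengths in m; the calibration is good to about 2 mm. A picture is of the moment at which its call begins. There is no depth.
- robot.hand_in(): hands the job in, once; it reports no verdict.
Trained networks look in a picture, given as the dict that the camera call returned (one of the last four; its "shot" number tells which), for a name from the list of things; names that differ only in an ending like _2 or _b are one class to them, and where a whole thing is asked for, a point or a joint stands for the part that bears it (a point fixed in the world has none). Each returns a list of dicts, best first, with "score" (0 to 1); they miss things now and then, are a little off and sometimes report something else, mostly with a low value. They report only what shows in the picture. A call takes as long as a camera call.
- spotter.boxes_of(name, picture): "at" ([x, y, z] in m, in the coordinates of the camera as it stood for that picture, good to about 4 mm: the middle of the surface that is visible of it).
The state is a dict: "time": time; "q": joint angles; "joint_velocities": joint speeds; "joint_torque": joint torques, N m; "position": TCP position; "tool_rot": TCP orientation; "ft_force": force on the tool from outside, world axes, zero at the start; "moment": the same for the moment, N m; "grip_width": finger opening in m.
Only numpy, scipy, OpenCV 4.12 (cv2) and the standard library are available. Lean on these libraries where they do the work, as an engineer would, in place of code of your own. Each camera call takes 0.05 s, during which the arm holds its last target.

TASK

Turn the portable hob up to full: with the gripper's fingers shut, touch the smallest dot of the curved slider strip and slide the fingertips gently along the strip, over the middle of every dot in turn, to the big red dot, never lifting off the strip and never pressing it down to its stop. Finish while holding: stop on the red dot and keep the fingertips resting there with the strip lightly pressed. Leave the pan, mug and jar where they stand.

Things in the scene. Friction and masses are not known exactly. Their poses are not given: they have to be found in the camera images.
- hob: Portable induction hob, fixed to the table: grey casing with a black glass top, 300 mm deep (its x) x 360 mm wide (its y) x 58 mm high. Origin: centre of its underside, on the table. Its x points away from the user, y to the user's left, z up. The cooking zone's centre is at x = +60 mm, y = 0. The slider strip is an arc of radius 165 mm about that point, on the near (-x) side, spanning 30 degrees either side of -x.
- strip (a joint): How far the slider strip is pressed down, in m: 0 at rest, 0.008 at its stop. The whole strip (all seven marks together) sinks straight down as one rigid piece on a spring: about 2 N to start it, about 10 N at the stop (1 N per mm); it springs back when let go.
- mark1 (a point): The first mark, the lowest heat, at the hob's +y (user's left) end. A white dot 8.0 mm across. Each mark is one segment of the dark strip, 24 mm wide across the strip and 30 mm along it, the next mark's centre about 29 mm on; the segments' tops are flush, without gaps. This point is the centre of the mark, on the strip's top face, 12 mm above the glass (70 mm above the table) at rest; it sinks with the strip.
- mark2 (a point): The second mark. A white dot 9.2 mm across. This point is the centre of the mark, on the strip's top face, 12 mm above the glass (70 mm above the table) at rest; it sinks with the strip.
- mark3 (a point): The third mark. A white dot 10.4 mm across. This point is the centre of the mark, on the strip's top face, 12 mm above the glass (70 mm above the table) at rest; it sinks with the strip.
- mark4 (a point): The fourth mark. A white dot 11.6 mm across. This point is the centre of the mark, on the strip's top face, 12 mm above the glass (70 mm above the table) at rest; it sinks with the strip.
- mark5 (a point): The fifth mark. A white dot 12.8 mm across. This point is the centre of the mark, on the strip's top face, 12 mm above the glass (70 mm above the table) at rest; it sinks with the strip.
- mark6 (a point): The sixth mark. A white dot 14.0 mm across. This point is the centre of the mark, on the strip's top face, 12 mm above the glass (70 mm above the table) at rest; it sinks with the strip.
- mark7 (a point): The seventh (red) mark, the full heat, at the hob's -y (user's right) end: a red dot 18 mm across. This point is the centre of the mark, on the strip's top face, 12 mm above the glass (70 mm above the table) at rest; it sinks with the strip.
- pan: Bystander: dark steel frying pan standing loose on the cooking zone, 180 mm across the rim, 42 mm high, with a black handle reaching 228 mm from its centre, up to 60 mm above its underside, along its x. Origin: centre of its underside.
- mug: Bystander: blue mug on the table beside the hob, 76 mm across, 85 mm high, handle at its +y. Origin: centre of its underside.
- jar: Bystander: closed jar with a red lid on the table beside the hob, 56 mm across, 100 mm high. Origin: centre of its underside.

How it is judged:
By the outcome, as a careful person would: the job done as asked, in the order asked, and still so for the second after the job is handed in, while the arm keeps its last pose, push and grip.
It also fails if it takes over 35 s, if anything falls off the work surface, if the arm or the gripper's body presses on something with over 40 N, if the wrist force passes 120 N, or if a joint passes its speed limit or range.

## Working session

There is one attempt and no reset: what is moved stays moved. The work goes in short steps, Python scripts to look and compute and a shell command to move; the robot and the scene stay as the last step left them, time stands still between calls to the robot, and variables do not carry over. Pictures are saved under pics/ and viewed, and the job is handed in when it is done.

```bash
mkdir -p pics; ls; python3 - <<'E'
from rig import robot, viewer, spotter
import cv2,numpy as np
o=robot.get_obs()
for k,v in o.items(): print(k,np.round(v,4))
for n in("top","side"):
    p=viewer.camera(n); cv2.imwrite(f"pics/{n}0.png",p["img"][:,:,::-1])
    print(n,p["camera_matrix"],p["xyz"],p["attitude"])
    for t in ["mark1","mark4","mark7","hob","pan"]:
        print(t,[(r["at"],r["score"]) for r in spotter.boxes_of(t,p)][:2])
E
```

```text
pics
time 0.0
q [-1.4375  0.5285  1.4339 -0.      1.1814 -0.1785]
joint_velocities [ 0.0012 -0.0017 -0.0009 -0.0007 -0.0011  0.0016]
joint_torque [-1.30000e-03 -4.40050e+01 -1.76592e+01  6.31000e-02  5.82000e-02
 -2.00000e-04]
position [ 0.1916 -0.5941  0.2216]
tool_rot [ 0.9879  0.1553  0.     -0.0011]
ft_force [ 0.9906 -1.0466  0.0041]
moment [-0.0114 -0.0446  0.0272]
grip_width 0.0872
top [[403.36252067   0.         284.12878569]
 [  0.         403.36252067 204.67280994]
 [  0.           0.           1.        ]] [0.48735161 0.05800091 0.97144162] [-0.70271675  0.70950974 -0.04569592  0.02640041]
mark1 [([0.0895, 0.0918, 0.9004], 0.92)]
mark4 [([0.0895, 0.0918, 0.9004], 0.92)]
mark7 [([0.0895, 0.0918, 0.9004], 0.92)]
hob [([0.0568, 0.0381, 0.9192], 0.82)]
pan [([0.0523, -0.0732, 0.9251], 0.55)]
side [[503.62687863   0.         277.94317692]
 [  0.         503.62687863 210.2914924 ]
 [  0.           0.           1.        ]] [0.44192088 0.82718539 0.66818882] [-0.07075075  0.89412019 -0.44112286  0.03088751]
mark1 [([0.0818, -0.0506, 1.0556], 0.88)]
mark4 [([0.0818, -0.0506, 1.0556], 0.88)]
mark7 [([0.0818, -0.0506, 1.0556], 0.88)]
hob [([0.0062, 0.0262, 0.9702], 0.72)]
pan [([-0.0821, -0.0654, 1.0653], 0.67)]
```

View pics/top0.png

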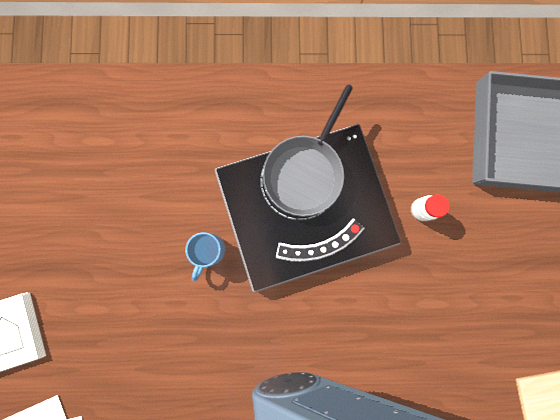

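View pics/side0.png

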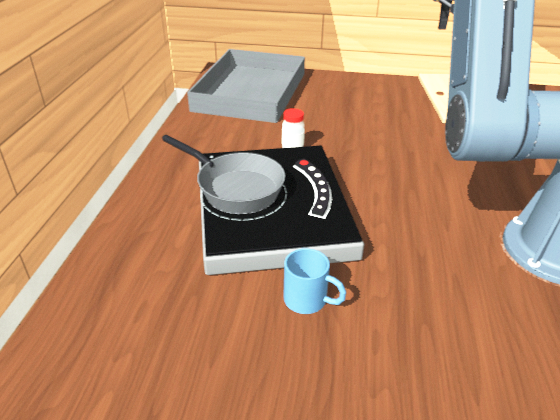

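The top view shows dots from (285,252), the smallest, round to the red one at (355,229). The side view shows them from about (319,207) to the red one at (304,163). Next I'll locate the dots to sub-pixel accuracy and fit the hob pose to both views.

```bash
cat > h.py <<'E'
import numpy as np,cv2
from scipy.spatial.transform import Rotation as R
def marks(x,y,yaw,z=0.07):
    a=np.deg2rad(np.linspace(-30,30,7)) # mark1 at +y
    th=np.pi+a
    # th=pi-30deg -> y=+sin(30)
    l=np.c_[0.06+0.165*np.cos(th),0.165*np.sin(th)]
    c,s=np.cos(yaw),np.sin(yaw)
    return np.c_[l@np.array([[c,s],[-s,c]])+[x,y],np.full(7,z)], th+yaw
def proj(p,P):
    c=(P-p["xyz"])@R.from_quat(p["attitude"]).as_matrix()
    u=c@p["camera_matrix"].T
    return u[:,:2]/u[:,2:]
E
python3 - <<'E'
from rig import viewer
from h import *
from scipy.optimize import least_squares
rough={"top":[(285,252),(355,229)],"side":[(319,207),(304,163)]}
ps={};D={}
for n in("top","side"):
    p=viewer.camera(n);ps[n]=p;im=p["img"]
    x0,x1,y0,y1=(270,370,215,265) if n=="top" else (285,340,150,222)
    c=im[y0:y1,x0:x1]
    big=cv2.resize(c,None,fx=8,fy=8,interpolation=cv2.INTER_CUBIC)
    cv2.imwrite(f"pics/{n}_z.png",big[:,:,::-1])
    m=(big.max(2)>110).astype(np.uint8)
    k,l,st,ce=cv2.connectedComponentsWithStats(m)
    for i in range(1,k):
        if 40<st[i,4]<12000: print(n,np.round((ce[i]+.5)/8-.5+[x0,y0],2),st[i])
E
```

```text
top [284.17 215.5 ] [ 92   0  45  19 539]
top [303.41 215.  ] [219   0 108  10 793]
top [311.52 216.61] [308   6  55  21 492]
top [290.93 217.63] [138  13  70  23 948]
top [302.25 218.3 ] [228  25  66  11 522]
top [358.69 223.17] [708  65  11   9  78]
top [361.63 225.6 ] [733  84   8  10  66]
top [345.33 237.05] [ 574  150   66   63 3237]
top [334.72 244.07] [ 490  206   64   61 2926]
top [322.91 249.18] [ 398  248   58   58 2549]
top [284.64 251.19] [  99  271   45   44 1448]
top [310.47 252.11] [ 302  278   52   49 2064]
top [297.45 252.78] [ 198  285   52   45 1769]
top [353.91 258.4 ] [ 520  305  280   95 3361]
side [333.75 156.08] [  312     0   128   176 10522]
side [303.51 162.18] [ 112   77   80   49 2881]
side [311.27 168.05] [ 182  126   66   44 2229]
side [317.16 174.73] [ 230  182   62   41 1998]
side [321.11 182.19] [ 263  240   59   42 1862]
side [323.04 189.9 ] [ 283  303   54   40 1565]
side [285.24 191.3 ] [  0 329  12  11 104]
side [285.12 195.99] [  0 362  11  20 170]
side [322.37 198.09] [ 278  370   51   37 1450]
side [319.21 206.4 ] [ 255  438   45   35 1241]
```

View pics/top_z.png

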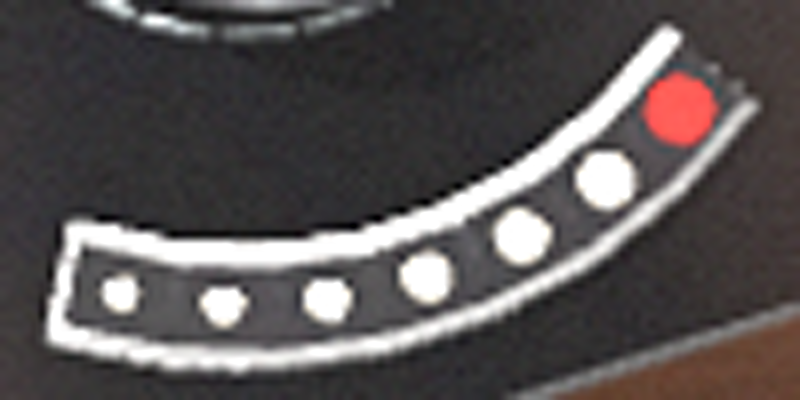

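View pics/side_z.png

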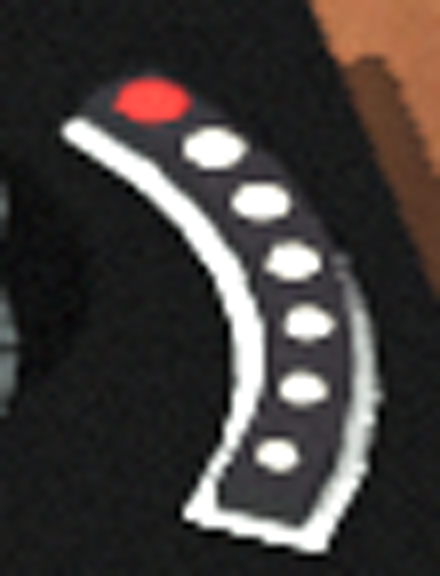

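```bash
cat > fit.py <<'E'
from rig import viewer
from h import *
from scipy.optimize import least_squares
T=np.array([[284.64,251.19],[297.45,252.78],[310.47,252.11],[322.91,249.18],[334.72,244.07],[345.33,237.05],[354.7,228.2]])
S=np.array([[319.21,206.4],[322.37,198.09],[323.04,189.9],[321.11,182.19],[317.16,174.73],[311.27,168.05],[303.51,162.18]])
pt,pS=viewer.camera("top"),viewer.camera("side")
def f(v,w):
    P,_=marks(*v[:3]); r=[]
    if w&1: r.append(proj(pt,P)-T)
    if w&2: r.append(proj(pS,P)-S)
    return np.concatenate(r).ravel()
for w in(1,2,3):
    s=least_squares(f,[.42,.05,-.3],args=(w,)); print(w,s.x,np.sqrt(np.mean(s.fun**2)),np.round(s.fun.reshape(-1,7,2).mean(1),2))
P,th=marks(*s.x); print(np.round(P,4)); print("fwd",np.degrees(th),np.degrees(s.x[2]))
E
python3 fit.py
```

```text
1 [ 0.57941779 -0.02118012  0.30355753] 0.053906434040689524 [[-0.  0.]]
2 [ 0.58285393 -0.02336879  0.30263215] 0.046493093169231225 [[-0. -0.]]
3 [ 0.58123246 -0.02184016  0.30208195] 0.6018888492438101 [[ 0.22 -0.8 ]
 [ 0.71  0.49]]
[[ 0.4775  0.0323  0.07  ]
 [ 0.4737  0.0038  0.07  ]
 [ 0.4749 -0.025   0.07  ]
 [ 0.481  -0.0531  0.07  ]
 [ 0.4919 -0.0797  0.07  ]
 [ 0.5073 -0.104   0.07  ]
 [ 0.5266 -0.1253  0.07  ]]
fwd [167.30802101 177.30802101 187.30802101 197.30802101 207.30802101
 217.30802101 227.30802101] 17.30802100675112
```

```bash
python3 -m crank '0 0 0 0.96 -1 0 1;0 0 0 0.96 -1 0 1;0 0 0 0.96 -1 0 1;0 0 0 0.96 -1 0 1;0 0 0 0.96 -1 0 1' 20
```

```text
time: 1.42
position: [0.3153, -0.3447, 0.2221]
tool_rot: [0.988, 0.151, 0.001, 0.003]
ft_force: [0.4, -0.1, -0.0]
grip_width: 0.0452
```

```bash
cat > go.py <<'E'
# usage: go.py x y z -> remaining shift in tool axes, units of 40mm ; rotation error to straight down/yaw
import sys
from rig import robot
from h import *
o=robot.get_obs(); t=np.array([float(a) for a in sys.argv[1:4]])
Rm=R.from_quat(o["tool_rot"])
d=Rm.inv().apply(t-o["position"])
Rt=R.from_quat([np.cos(np.radians(8.9)),np.sin(np.radians(8.9)),0,0])
print("t",round(o["time"],2),"pos",np.round(o["position"],4),"shift units",np.round(d/.04,3),"turn units",np.round(np.degrees((Rm.inv()*Rt).as_rotvec())/5,3),"F",np.round(o["ft_force"],2),"w",round(o["grip_width"],4))
E
python3 go.py .4775 .0323 .11; python3 -m crank '0 0 0 0.96 -1 0 1;0 0 0 0.96 -1 0 1;0 0 0 0.96 -1 0 1;0 0 0 0.96 -1 0 1;0 0 0 0.96 -1 0 1';python3 go.py .4775 .0323 .11
```

```text
t 1.43 pos [ 0.3153 -0.3447  0.2221] shift units [ 6.687 -7.8    2.751] turn units [ 0.08  -0.005 -0.077] F [ 0.35 -0.14 -0.03] w 0.0452
time: 2.05
position: [0.4432, -0.0894, 0.2225]
tool_rot: [0.989, 0.15, 0.003, 0.006]
ft_force: [0.4, -0.9, -0.2]
grip_width: 0.0017
t 2.05 pos [ 0.4432 -0.0894  0.2225] shift units [ 1.709 -2.687  2.788] turn units [ 0.142 -0.052 -0.106] F [ 0.37 -0.87 -0.18] w 0.0017
```

```bash
python3 -m crank '0.14 -0.05 -0.1 0.6 -0.9 0.9 1;0 0 0 0.6 -0.9 0.9 1;0 0 0 0.5 -0.9 0.9 1;0 0 0 0 0 0 1';python3 go.py .4775 .0323 .11
python3 - <<'E'
from rig import viewer
from h import *
for n in("top","side"):
    p=viewer.camera(n); cv2.imwrite(f"pics/{n}1.png",cv2.resize(p["img"][130:290,220:400],None,fx=4,fy=3.7)[:,:,::-1])
E
```

```text
time: 2.55
position: [0.4814, 0.0397, 0.1132]
tool_rot: [0.987, 0.158, 0.004, 0.002]
ft_force: [0.3, -0.0, 0.1]
grip_width: 0.0006
t 2.55 pos [0.4814 0.0397 0.1132] shift units [-0.15   0.146  0.079] turn units [ 0.068 -0.093  0.07 ] F [ 0.35 -0.02  0.14] w 0.0006
```

View pics/top1.png

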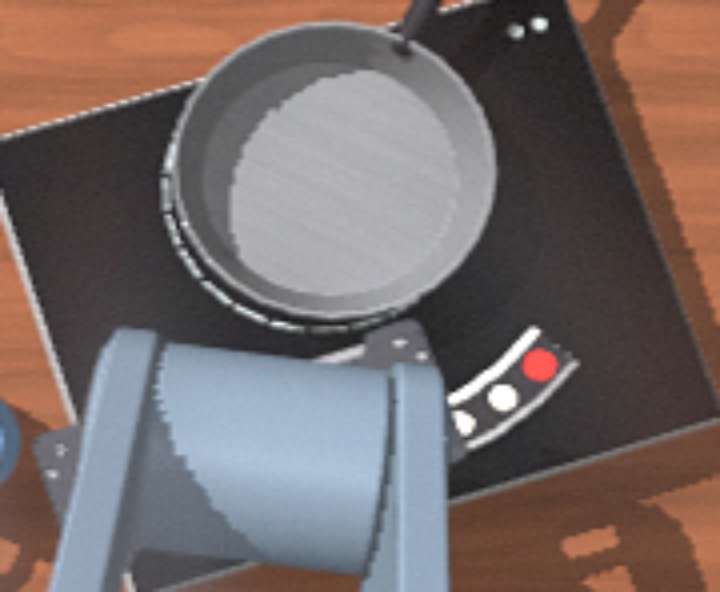

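View pics/side1.png

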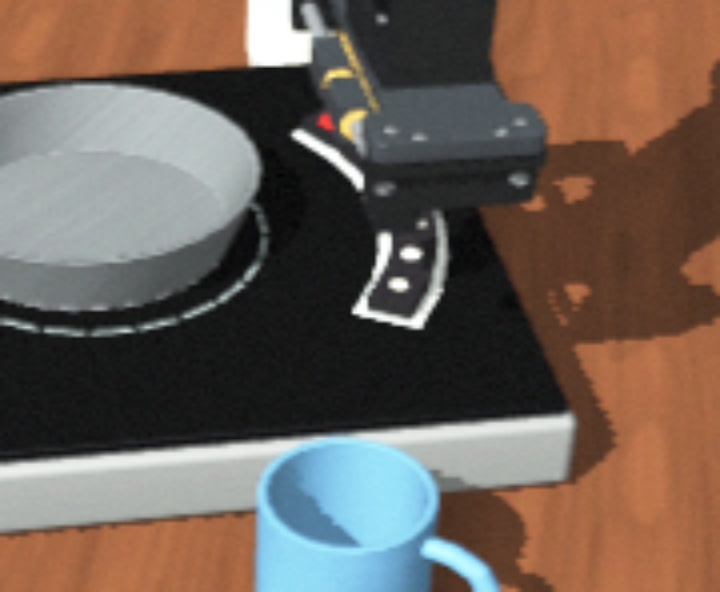

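```bash
cat > ov.py <<'E'
import sys
from rig import robot,viewer
from h import *
o=robot.get_obs(); p=viewer.camera("side")
u0,v0=int(sys.argv[2]),int(sys.argv[3]); k=8; w,h=100,74
im=p["img"][v0:v0+h,u0:u0+w].astype(float); im=(255*(im/255)**.5).astype(np.uint8)
b=cv2.resize(im,None,fx=k,fy=k,interpolation=cv2.INTER_CUBIC)[:,:,::-1].copy()
Rm=R.from_quat(o["tool_rot"])
C=np.array([[.0095,.015,0],[.0095,-.015,0],[-.0095,-.015,0],[-.0095,.015,0]])
P=o["position"]+Rm.apply(C); Q=P+Rm.apply([0,0,-.04])
f=lambda P:((proj(p,np.atleast_2d(P))+.5-[u0,v0])*k)
cv2.polylines(b,[np.int32(f(P))],True,(0,255,255),1)
for a,c in zip(f(P),f(Q)): cv2.line(b,tuple(map(int,a)),tuple(map(int,c)),(0,255,0),1)
cv2.circle(b,tuple(map(int,f(o["position"])[0])),3,(0,0,255),-1)
print(np.round(proj(p,o["position"][None]),2))
cv2.imwrite(f"pics/{sys.argv[1]}.png",b)
E
python3 ov.py ov1 275 145
```

```text
[[318.06 189.23]]
```

View pics/ov1.png

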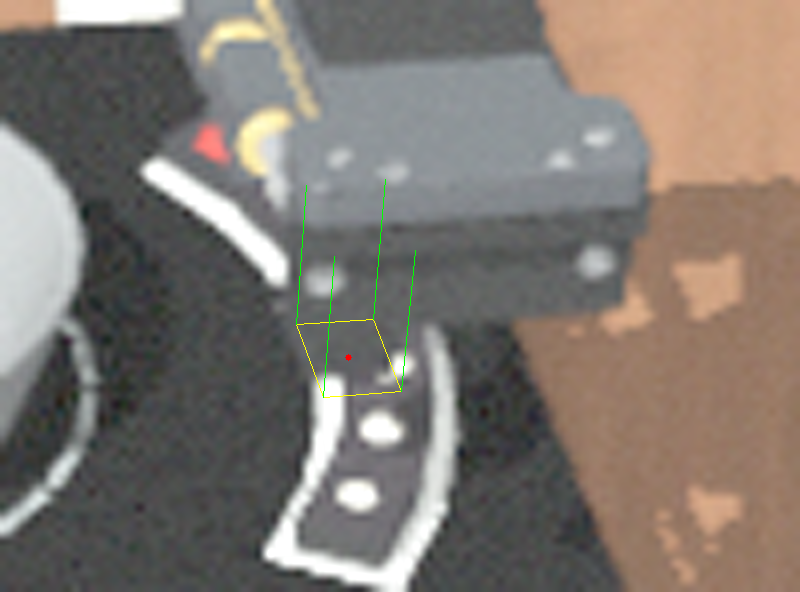

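```bash
python3 -m crank '0.07 -0.09 0.07 -0.15 0.15 0.7 1;0 0 0 0 0 0 1';python3 go.py .4775 .0323 .08
sed -i 's#p=viewer.camera("side")#ps=[viewer.camera("side") for _ in range(4)];p=ps[0];p["img"]=np.mean([q["img"] for q in ps],0)#; s#\*\*.5#**.35#' ov.py; python3 ov.py ov2 275 145
```

```text
time: 2.95
position: [0.4828, 0.026, 0.0905]
tool_rot: [0.989, 0.151, 0.007, 0.002]
ft_force: [0.1, -1.4, 0.5]
grip_width: 0.0004
t 2.95 pos [0.4828 0.026  0.0905] shift units [-0.084 -0.191  0.26 ] turn units [ 0.08  -0.144 -0.09 ] F [ 0.06 -1.41  0.52] w 0.0004
[[318.14 196.4 ]]
```

View pics/ov2.png

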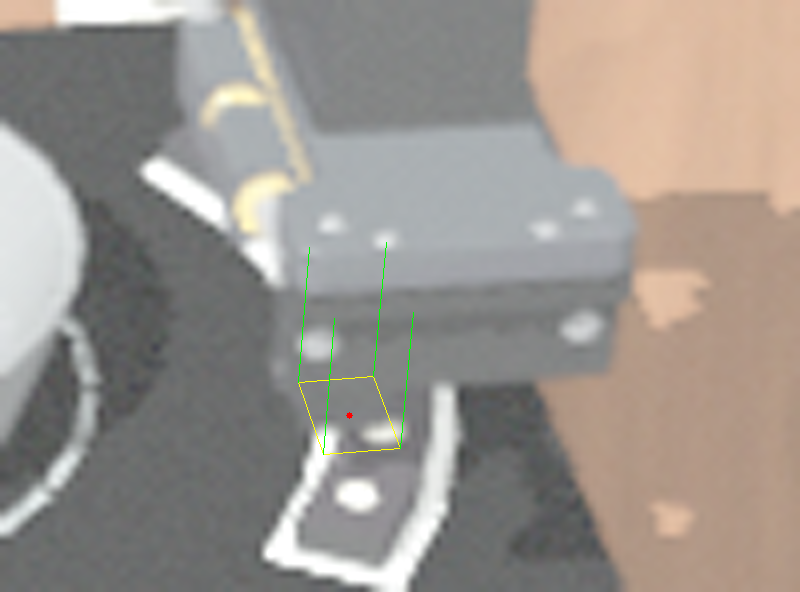

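```bash
python3 - <<'E'
from rig import robot,viewer
import numpy as np
for i in range(3):
    o=robot.get_obs(); print(round(o["time"],3),np.round(o["position"]*1e3,2),np.round(o["tool_rot"],4),np.round(o["q"],4),np.round(o["joint_velocities"],4),np.round(o["ft_force"],2)); viewer.camera("side")
E
python3 -m crank '0 0 0 0 0 0 1'; python3 go.py .4775 .0323 .08;python3 -m crank '0 0 0 0 0 0 1'; python3 go.py .4775 .0323 .08
```

```text
3.15 [484.3   26.91  91.81] [0.9884 0.1517 0.0087 0.003 ] [-1.7530e-01  5.5510e-01  1.9089e+00 -2.0000e-04  6.5910e-01  1.0910e+00] [ 0.009   0.0026  0.0053  0.0002 -0.0003 -0.0003] [-0.22  0.6  -0.44]
3.2 [484.13  27.13  91.65] [0.9884 0.1519 0.0085 0.003 ] [-1.7490e-01  5.5530e-01  1.9092e+00 -2.0000e-04  6.5900e-01  1.0911e+00] [ 0.0061  0.0063  0.0032  0.0005 -0.0026 -0.0008] [-0.44  0.62  0.78]
3.25 [483.94  27.32  91.47] [0.9883 0.1521 0.0083 0.0029] [-1.7460e-01  5.5560e-01  1.9094e+00 -2.0000e-04  6.5890e-01  1.0910e+00] [ 0.0059  0.0076  0.0047  0.0021 -0.0015  0.0016] [ 0.33  0.68 -0.01]
time: 3.42
position: [0.4839, 0.0275, 0.0917]
tool_rot: [0.988, 0.152, 0.008, 0.003]
ft_force: [0.1, 0.4, 0.2]
grip_width: 0.001
t 3.42 pos [0.4839 0.0275 0.0917] shift units [-0.122 -0.164  0.288] turn units [ 0.096 -0.181 -0.057] F [0.07 0.35 0.15] w 0.001
time: 3.55
position: [0.484, 0.0277, 0.0918]
tool_rot: [0.988, 0.152, 0.009, 0.003]
ft_force: [0.1, -0.7, 0.5]
grip_width: 0.0003
t 3.55 pos [0.484  0.0277 0.0918] shift units [-0.125 -0.162  0.293] turn units [ 0.098 -0.185 -0.053] F [ 0.08 -0.68  0.47] w 0.0003
```

```bash
python3 - <<'E'
from rig import robot,viewer
from h import *
ps=[viewer.camera("side") for _ in range(6)]
im=np.mean([q["img"] for q in ps],0)[180:215,300:340]
im=np.clip((im-10)*3,0,255).astype(np.uint8)
cv2.imwrite("pics/z3.png",cv2.resize(im,None,fx=16,fy=16,interpolation=cv2.INTER_CUBIC)[:,:,::-1])
E
python3 ov.py ov3 275 145
```

```text
[[317.55 196.34]]
```

View pics/z3.png

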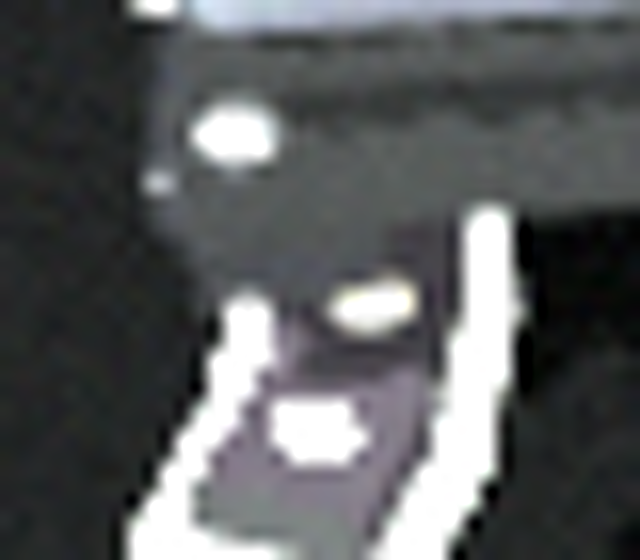

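```bash
python3 - <<'E'
from h import *
P,th=marks(.582,-.0225,.303); print(np.round(P,4))
E
python3 -m crank '0.1 -0.18 -0.05 -0.12 -0.16 0.1 1;0 0 0 0 0 0 1';python3 go.py .4783 .0316 .075;python3 -m crank '0 0 0 0 0 0 1';python3 go.py .4783 .0316 .075
```

```text
[[ 0.4783  0.0315  0.07  ]
 [ 0.4744  0.003   0.07  ]
 [ 0.4756 -0.0257  0.07  ]
 [ 0.4818 -0.0538  0.07  ]
 [ 0.4927 -0.0804  0.07  ]
 [ 0.5081 -0.1047  0.07  ]
 [ 0.5275 -0.126   0.07  ]]
time: 4.3
position: [0.4768, 0.0326, 0.0871]
tool_rot: [0.988, 0.155, -0.001, -0.001]
ft_force: [-0.2, 0.6, -0.2]
grip_width: 0.0006
t 4.3 pos [0.4768 0.0326 0.0871] shift units [0.03  0.035 0.303] turn units [-0.015  0.018 -0.003] F [-0.24  0.64 -0.23] w 0.0006
time: 4.42
position: [0.4768, 0.0326, 0.087]
tool_rot: [0.988, 0.155, -0.001, -0.001]
ft_force: [0.4, 1.1, -0.5]
grip_width: 0.0005
t 4.42 pos [0.4768 0.0326 0.087 ] shift units [0.029 0.036 0.301] turn units [-0.015  0.018 -0.003] F [ 0.38  1.11 -0.46] w 0.0005
```

Stable. Next I'll descend towards the strip.

```bash
python3 -m crank '0 0 0 0.03 0.03 0.2 1;0 0 0 0 0 0 1';python3 go.py .4783 .0316 .072;python3 -m crank '0 0 0 0 0 0 1';python3 go.py .4783 .0316 .072
```

```text
time: 4.68
position: [0.4785, 0.0318, 0.0785]
tool_rot: [0.988, 0.155, -0.001, -0.0]
ft_force: [-0.2, -0.1, 0.9]
grip_width: 0.0003
t 4.67 pos [0.4785 0.0318 0.0785] shift units [-0.006  0.003  0.162] turn units [-0.013  0.016 -0.001] F [-0.22 -0.08  0.93] w 0.0003
time: 4.8
position: [0.4785, 0.0317, 0.0783]
tool_rot: [0.988, 0.155, -0.001, -0.001]
ft_force: [0.2, 0.3, -0.2]
grip_width: 0.001
t 4.8 pos [0.4785 0.0317 0.0783] shift units [-0.005  0.002  0.158] turn units [-0.015  0.018 -0.003] F [ 0.25  0.26 -0.22] w 0.001
```

```bash
python3 -m crank '0 0 0 0 0 0.15 1;0 0 0 0 0 0 1';python3 go.py .4783 .0316 .066; python3 - <<'E'
from rig import robot,viewer
from h import *
ps=[viewer.camera("side") for _ in range(3)]
im=np.mean([q["img"] for q in ps],0)[185:220,300:340]
im=np.clip((im-10)*3,0,255).astype(np.uint8)
b=cv2.resize(im,None,fx=16,fy=16,interpolation=cv2.INTER_CUBIC)[:,:,::-1].copy()
for q in [proj(ps[0],robot.get_obs()["position"][None])[0],(319.21,206.4)]:
    cv2.circle(b,(int((q[0]-300+.5)*16),int((q[1]-185+.5)*16)),3,(0,0,255),-1)
cv2.imwrite("pics/z4.png",b)
E
```

```text
time: 5.05
position: [0.4785, 0.0317, 0.0719]
tool_rot: [0.988, 0.155, -0.001, -0.0]
ft_force: [-0.6, 0.0, -0.2]
grip_width: 0.0008
t 5.05 pos [0.4785 0.0317 0.0719] shift units [-0.006 -0.     0.149] turn units [-0.014  0.017 -0.004] F [-0.63  0.03 -0.23] w 0.0008
```

View pics/z4.png

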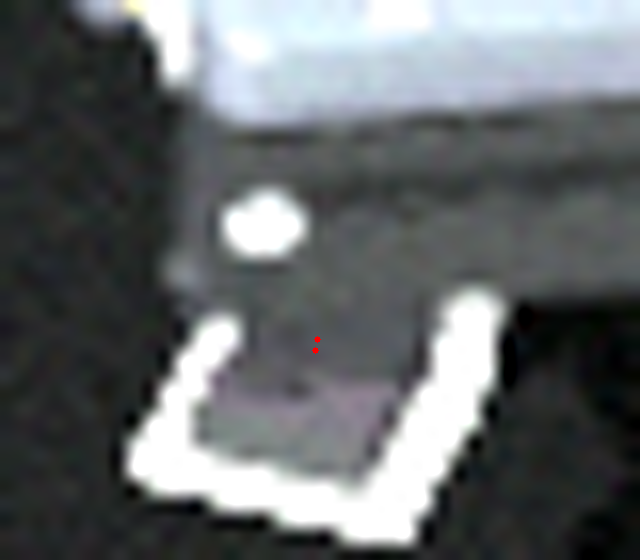

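The picture shows the tip at (320,206), with the dot hidden just under it. Now I'll press gently.

```bash
python3 -m crank '0 0 0 0 0 0.08 1;0 0 0 0 0 0 1';python3 go.py .4783 .0316 .067;python3 -m crank '0 0 0 0 0 0.04 1;0 0 0 0 0 0 1';python3 go.py .4783 .0316 .067
```

```text
time: 5.45
position: [0.4792, 0.0316, 0.0694]
tool_rot: [0.988, 0.155, 0.0, -0.0]
ft_force: [-0.5, 0.2, 2.9]
grip_width: 0.0004
t 5.45 pos [0.4792 0.0316 0.0694] shift units [-0.022 -0.006  0.061] turn units [-0.004 -0.002 -0.003] F [-0.46  0.22  2.86] w 0.0004
time: 5.7
position: [0.4792, 0.0316, 0.0682]
tool_rot: [0.988, 0.155, 0.0, -0.0]
ft_force: [-0.0, -0.7, 5.3]
grip_width: 0.0007
t 5.7 pos [0.4792 0.0316 0.0682] shift units [-0.022 -0.007  0.031] turn units [-0.002 -0.005 -0.001] F [-0.05 -0.69  5.33] w 0.0007
```

```bash
python3 -m crank '0 0 0 -0.075 0.12 0.02 1;0 0 0 -0.07 0.125 0.01 1;0 0 0 -0.066 0.13 0 1;0 0 0 -0.06 0.13 0 1;0 0 0 -0.055 0.132 0 1';python3 go.py .4744 .003 .067;python3 go.py .4756 -.0257 .067
```

```text
time: 6.32
position: [0.4752, 0.0026, 0.0675]
tool_rot: [0.988, 0.154, 0.002, -0.001]
ft_force: [0.0, 3.4, 4.7]
grip_width: 0.0004
t 6.33 pos [0.4752 0.0026 0.0675] shift units [-0.017 -0.016  0.013] turn units [-0.008 -0.038 -0.013] F [0.04 3.37 4.69] w 0.0004
t 6.33 pos [0.4752 0.0026 0.0675] shift units [-0.207  0.676  0.012] turn units [-0.008 -0.038 -0.013] F [0.04 3.37 4.69] w 0.0004
```

```bash
python3 -m crank '0 -0.03 0 -0.06 0.132 0.005 1;0 0 0 -0.05 0.134 0.003 1;0 0 0 -0.04 0.135 0 1;0 0 0 -0.033 0.135 0.003 1;0 0 0 -0.024 0.135 0 1';python3 go.py .4756 -.0257 .067;python3 go.py .4818 -.0538 .067
```

```text
time: 6.95
position: [0.4739, -0.0268, 0.0668]
tool_rot: [0.988, 0.153, -0.001, -0.002]
ft_force: [-0.3, 3.9, 6.1]
grip_width: 0.0
t 6.95 pos [ 0.4739 -0.0268  0.0668] shift units [ 0.049 -0.013 -0.005] turn units [-0.039  0.023 -0.029] F [-0.31  3.91  6.11] w 0.0
t 6.95 pos [ 0.4739 -0.0268  0.0668] shift units [-0.017  0.703 -0.007] turn units [-0.039  0.023 -0.029] F [-0.31  3.91  6.11] w 0.0
```

```bash
python3 -m crank '0 0.02 -0.02 0.02 0.137 0 1;0 0 0 0.005 0.138 0 1;0 0 0 -0.01 0.14 0 1;0 0 0 -0.01 0.14 0 1;0 0 0 -0.01 0.14 0 1';python3 go.py .4818 -.0538 .067;python3 go.py .4927 -.0804 .067
```

```text
time: 7.58
position: [0.4779, -0.0535, 0.0662]
tool_rot: [0.988, 0.154, -0.005, -0.004]
ft_force: [-0.5, 2.6, 6.2]
grip_width: 0.0008
t 7.58 pos [ 0.4779 -0.0535  0.0662] shift units [ 0.09   0.036 -0.021] turn units [-0.112  0.091 -0.013] F [-0.47  2.62  6.16] w 0.0008
t 7.58 pos [ 0.4779 -0.0535  0.0662] shift units [ 0.147  0.752 -0.028] turn units [-0.112  0.091 -0.013] F [-0.47  2.62  6.16] w 0.0008
```

The tip is about 4 mm off laterally at mark 4, so I'll centre it there while keeping contact.

```bash
python3 -m crank '-0.08 0.06 0 0.05 0.02 -0.01 1;0 0 0 0.05 0 0 1';python3 go.py .4818 -.0538 .067;python3 go.py .4927 -.0804 .067
```

```text
time: 7.82
position: [0.4783, -0.0542, 0.0662]
tool_rot: [0.988, 0.155, -0.006, -0.002]
ft_force: [-2.9, -0.9, 6.5]
grip_width: 0.0006
t 7.83 pos [ 0.4783 -0.0542  0.0662] shift units [ 0.086  0.018 -0.022] turn units [-0.058  0.12   0.005] F [-2.91 -0.86  6.49] w 0.0006
t 7.83 pos [ 0.4783 -0.0542  0.0662] shift units [ 0.142  0.734 -0.026] turn units [-0.058  0.12   0.005] F [-2.91 -0.86  6.49] w 0.0006
```

```bash
python3 -m crank '-0.06 0.1 0 0.12 0.01 -0.015 1;0 0 0 0.05 0 0 1';python3 go.py .4818 -.0538 .067;python3 go.py .4927 -.0804 .067
```

```text
time: 8.07
position: [0.4805, -0.0536, 0.0662]
tool_rot: [0.988, 0.156, -0.006, -0.0]
ft_force: [-1.9, 0.0, 6.5]
grip_width: 0.0003
t 8.07 pos [ 0.4805 -0.0536  0.0662] shift units [ 0.03   0.015 -0.021] turn units [-0.027  0.125  0.033] F [-1.92  0.01  6.49] w 0.0003
t 8.07 pos [ 0.4805 -0.0536  0.0662] shift units [ 0.084  0.732 -0.024] turn units [-0.027  0.125  0.033] F [-1.92  0.01  6.49] w 0.0003
```

```bash
python3 -m crank '-0.03 0.1 0.03 0.045 0.14 -0.008 1;0 0 0 0.025 0.14 -0.005 1;0 0 0 0.025 0.14 0 1';python3 go.py .4927 -.0804 .067
```

```text
time: 8.45
position: [0.4848, -0.0676, 0.0661]
tool_rot: [0.988, 0.155, -0.005, -0.002]
ft_force: [0.5, 3.9, 5.9]
grip_width: 0.0004
t 8.45 pos [ 0.4848 -0.0676  0.0661] shift units [ 0.091  0.364 -0.025] turn units [-0.068  0.114  0.007] F [0.55 3.87 5.91] w 0.0004
```

```bash
python3 -m crank '-0.05 0.1 0.01 0.06 0.13 -0.008 1;0 0 0 0.05 0.13 -0.005 1;0 0 0 0.05 0.12 0 1';python3 go.py .4927 -.0804 .067;python3 go.py .5081 -.1047 .067
```

```text
time: 8.82
position: [0.4902, -0.0791, 0.0659]
tool_rot: [0.988, 0.155, -0.006, -0.004]
ft_force: [-0.9, 3.6, 6.3]
grip_width: -0.0
t 8.82 pos [ 0.4902 -0.0791  0.0659] shift units [ 0.049  0.049 -0.03 ] turn units [-0.107  0.123 -0.002] F [-0.91  3.58  6.31] w -0.0
t 8.82 pos [ 0.4902 -0.0791  0.0659] shift units [ 0.23   0.745 -0.038] turn units [-0.107  0.123 -0.002] F [-0.91  3.58  6.31] w -0.0
```

```bash
python3 -m crank '-0.1 0.1 0 0.08 0.06 -0.025 1';python3 go.py .4927 -.0804 .067;python3 go.py .5081 -.1047 .067
```

```text
time: 8.95
position: [0.4916, -0.0803, 0.0664]
tool_rot: [0.988, 0.155, -0.004, -0.001]
ft_force: [-4.1, 1.8, 5.7]
grip_width: 0.0008
t 8.95 pos [ 0.4916 -0.0803  0.0664] shift units [ 0.025  0.011 -0.015] turn units [-0.041  0.078  0.003] F [-4.05  1.85  5.66] w 0.0008
t 8.95 pos [ 0.4916 -0.0803  0.0664] shift units [ 0.206  0.707 -0.019] turn units [-0.041  0.078  0.003] F [-4.05  1.85  5.66] w 0.0008
```

```bash
python3 -m crank '-0.03 0.07 0 0.05 0.14 -0.012 1;0 0 0 0.05 0.14 -0.005 1;0 0 0 0.055 0.14 -0.003 1';python3 go.py .5081 -.1047 .067
```

```text
time: 9.32
position: [0.4971, -0.093, 0.0663]
tool_rot: [0.988, 0.155, -0.006, -0.004]
ft_force: [-0.8, 3.0, 6.1]
grip_width: 0.0
t 9.32 pos [ 0.4971 -0.093   0.0663] shift units [ 0.172  0.362 -0.022] turn units [-0.102  0.119  0.011] F [-0.81  2.96  6.05] w 0.0
```

```bash
python3 -m crank '-0.08 0.1 0 0.1 0.13 -0.015 1;0 0 0 0.08 0.12 -0.005 1;0 0 0 0.07 0.12 -0.003 1';python3 go.py .5081 -.1047 .067;python3 go.py .5275 -.126 .067
```

```text
time: 9.7
position: [0.5045, -0.1026, 0.066]
tool_rot: [0.988, 0.156, -0.008, -0.005]
ft_force: [-2.2, 4.3, 5.8]
grip_width: 0.0002
t 9.7 pos [ 0.5045 -0.1026  0.066 ] shift units [ 0.069  0.077 -0.027] turn units [-0.133  0.161  0.02 ] F [-2.15  4.26  5.85] w 0.0002
t 9.7 pos [ 0.5045 -0.1026  0.066 ] shift units [ 0.367  0.733 -0.039] turn units [-0.133  0.161  0.02 ] F [-2.15  4.26  5.85] w 0.0002
```

```bash
python3 -m crank '-0.1 0.12 0.02 0.1 0.08 -0.025 1';python3 go.py .5081 -.1047 .067;python3 go.py .5275 -.126 .067
```

```text
time: 9.82
position: [0.5068, -0.1042, 0.0665]
tool_rot: [0.988, 0.155, -0.005, -0.002]
ft_force: [-4.5, 1.3, 5.6]
grip_width: 0.0005
t 9.82 pos [ 0.5068 -0.1042  0.0665] shift units [ 0.027  0.022 -0.014] turn units [-0.069  0.097  0.004] F [-4.5   1.32  5.56] w 0.0005
t 9.82 pos [ 0.5068 -0.1042  0.0665] shift units [ 0.326  0.677 -0.02 ] turn units [-0.069  0.097  0.004] F [-4.5   1.32  5.56] w 0.0005
```

Centred within about 1.5 mm on mark 6. On to the red dot.

```bash
python3 -m crank '-0.05 0.09 0 0.08 0.13 -0.012 1;0 0 0 0.08 0.13 -0.005 1;0 0 0 0.08 0.13 -0.003 1';python3 go.py .5275 -.126 .067
```

```text
time: 10.2
position: [0.5139, -0.1143, 0.066]
tool_rot: [0.988, 0.155, -0.007, -0.005]
ft_force: [-1.4, 3.1, 6.8]
grip_width: 0.0004
t 10.2 pos [ 0.5139 -0.1143  0.066 ] shift units [ 0.233  0.383 -0.032] turn units [-0.133  0.146  0.016] F [-1.36  3.13  6.77] w 0.0004
```

```bash
python3 -m crank '-0.1 0.12 0 0.12 0.13 -0.018 1;0 0 0 0.1 0.12 -0.005 1;0 0 0 0.09 0.12 -0.003 1';python3 go.py .5275 -.126 .067
```

```text
time: 10.58
position: [0.5226, -0.1228, 0.0656]
tool_rot: [0.988, 0.156, -0.009, -0.006]
ft_force: [-1.8, 3.6, 7.7]
grip_width: 0.0003
t 10.57 pos [ 0.5226 -0.1228  0.0656] shift units [ 0.091  0.114 -0.037] turn units [-0.161  0.189  0.028] F [-1.83  3.58  7.75] w 0.0003
```

```bash
python3 -m crank '-0.1 0.12 0.02 0.12 0.11 -0.03 1';python3 go.py .5275 -.126 .067
```

```text
time: 10.7
position: [0.5259, -0.125, 0.0662]
tool_rot: [0.988, 0.155, -0.006, -0.004]
ft_force: [-3.0, 2.1, 5.7]
grip_width: 0.0003
t 10.7 pos [ 0.5259 -0.125   0.0662] shift units [ 0.031  0.036 -0.021] turn units [-0.104  0.128  0.012] F [-3.    2.1   5.67] w 0.0003
```

```bash
python3 -m crank '-0.05 0.06 0 0.05 0.05 -0.018 1;0 0 0 0 0 -0.008 1';python3 go.py .5275 -.126 .067; python3 -m crank '0 0 0 0 0 0 1';python3 go.py .5275 -.126 .067
python3 - <<'E'
from rig import viewer
import cv2,numpy as np
p=viewer.camera("side");im=p["img"][130:220,260:380].astype(float)
cv2.imwrite("pics/fin.png",cv2.resize(np.clip(im*2,0,255).astype(np.uint8),None,fx=6,fy=6)[:,:,::-1])
p=viewer.camera("top");im=p["img"][160:280,210:390]
cv2.imwrite("pics/fint.png",cv2.resize(im,None,fx=4,fy=4)[:,:,::-1])
E
```

```text
time: 10.95
position: [0.5265, -0.126, 0.0669]
tool_rot: [0.988, 0.155, -0.005, -0.003]
ft_force: [2.2, 3.1, 5.1]
grip_width: 0.0003
t 10.95 pos [ 0.5265 -0.126   0.0669] shift units [ 0.024  0.009 -0.003] turn units [-0.09   0.102  0.007] F [2.25 3.14 5.05] w 0.0003
time: 11.08
position: [0.5265, -0.126, 0.067]
tool_rot: [0.988, 0.155, -0.005, -0.003]
ft_force: [0.9, 3.9, 6.0]
grip_width: 0.0007
t 11.07 pos [ 0.5265 -0.126   0.067 ] shift units [ 0.023  0.009 -0.001] turn units [-0.095  0.098  0.003] F [0.93 3.93 6.03] w 0.0007
```

View pics/fin.png

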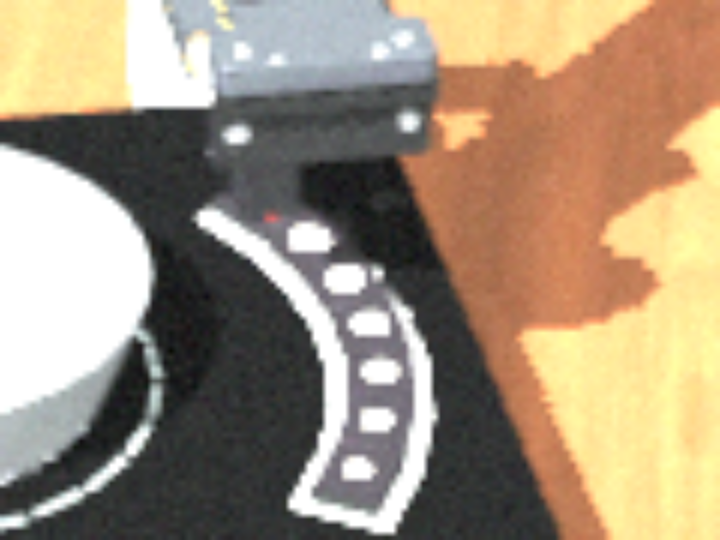

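View pics/fint.png

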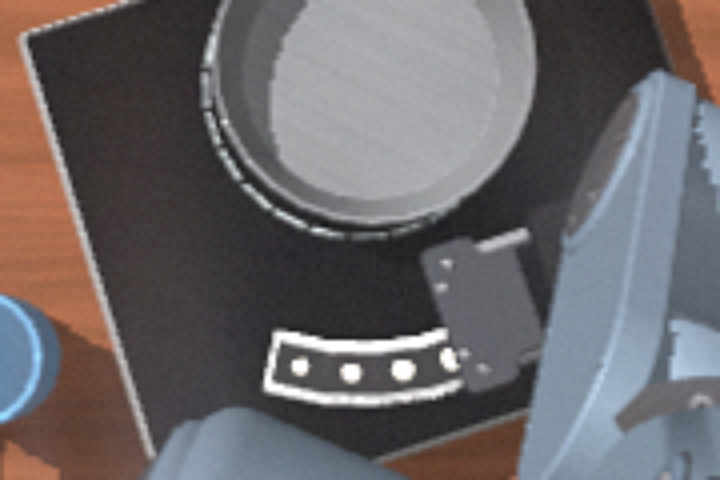

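The shut tips sit on the red dot. Only its near rim shows, at about (305,166) in the side image. The strip is pressed about 3 mm at 5–6 N, and the pan hasn't moved.

```bash
python3 go.py .5275 -.126 .067; python3 -c "
from rig import robot
print(robot.hand_in())"
```

```text
t 11.18 pos [ 0.5265 -0.126   0.067 ] shift units [ 0.023  0.008 -0.001] turn units [-0.094  0.099  0.004] F [0.38 3.68 4.67] w 0.0005
the job is handed in; nothing more can be done
None
```

I touched the smallest dot with the gripper shut, slid along all seven marks without lifting, and stopped on the red dot. I handed the job in at about 11.2 s with the fingertips still resting there; it gives no verdict.

- **Contact:** after the touch, the fingertip height read 65.6–69.4 mm at the end of every move. That puts the strip roughly 1–4.4 mm down, short of its 8 mm stop. The vertical force was 2.9–7.7 N. I only read these at the end of each move of one to five steps, not continuously.
- **Centring:** by my fit, the tips were about 1–2 mm from each dot's middle. At mark 4 they arrived about 4 mm off to one side, so I nudged them back to about 1.3 mm while still pressed.
- **Final hold:** the tips are about 1 mm from the middle of the red dot, pressed about 3 mm with 5–6 N. The side picture shows them on the red dot.
- **Disagreement:** the two cameras' fits of the hob differed by about 4 mm, more than the stated 2 mm calibration. I used a blend of the two, and at mark 1 the side picture agreed with it. The true offsets could be a millimetre or two more than the figures above.
- **Pan, mug and jar:** the pan was still in place in the last pictures, and the mug showed no sign of being moved. The jar was not in my final close-ups; the arm passed well above it.

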